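# Pull the slide clamp with the weak spring pin

### The job

One of the three black slide clamps on the bench, the ones with a steel spring pin at one end, has a weak spring: under the same light end-to-end squeeze of about 10 N its pin sinks all the way in, while the good ones give only about a millimetre. Find it, carry it in that same end-to-end squeeze, set it down upright on the floor of the square white tray without dropping it, and let go. Do not lift the two good clamps; leave them upright where they are (a small shift from the squeeze does not matter).

Things in the scene. Friction and masses are not known exactly. Their poses are not given: they have to be found in the camera images.
- clamp_a: slide clamp, one of three that look alike: loose black block 40 (x) x 32 (y) x 36 mm high, two screw heads on top, about 0.15 kg. Origin: centre of the block's underside, z up. A steel spring pin sticks out along -x, axis 20 mm above the underside, with a flat brass head 22 mm across; head face 38 mm from the origin (overall length 58 mm), 26 mm when fully in (46 mm)
- clamp_b: second clamp, same shape, size and axes as clamp_a. Any of the three may be weak. Squeezed with 10 N end to end (pin head against the block's plain +x end), a good clamp goes from 58 to about 57 mm long (still 52 mm or more at 45 N), the weak one to 46 mm (6 N bottoms it)
- clamp_c: third clamp, same shape, size and axes as clamp_a. The pins have 12 mm travel and spring back when let go. A clamp may be lifted in the same end-to-end grip as the squeeze
- pin_a (a joint): how far the spring pin of clamp_a is pushed in, m: 0 fully out, 0.012 fully in
- pin_b (a joint): the same for clamp_b
- pin_c (a joint): the same for clamp_c
- tray: square white open tray, fixed to the bench, 170 x 170 mm outside, 22 mm high, walls and floor 5 mm thick; origin: centre of its underside, x and y along its sides, z up
Things that resemble listed ones, but are neither listed nor needed, are in the scene too. Leave any brown, purple or red look-alike of the clamp_b alone.

How it is judged:
By the outcome, as a careful person would: the job done as asked, in the order asked, and still so for the second after the job is handed in, with the robot touching nothing.
It also fails if it takes over 54 s, if anything falls off the work surface, if the arm or the gripper's body presses on something with over 40 N, if the wrist force passes 120 N, or if a joint passes its speed limit or range.

### The arm

A 6-joint arm with a two-finger parallel gripper is mounted at the origin on the work surface. World frame = base frame: x ahead of the robot, y to its left, z up, the work surface at z = 0. Lengths are in mm, angles in rad, forces in N, time in s.
With the tool pointing down it reaches from about 275 to 775 mm from the base axis. Payload 14.6 kg.
Tool frame: the origin (TCP) lies between the finger pads; the fingertips stand 19 mm ahead of it and the grasp point (between the pads) is the TCP; z points along the fingers, y is the line along which they close (so a half turn about z gives the same grasp; the last joint's range is limited). The gripper opens to 85 mm and grips with 20 to 120 N. Pads are 22 mm wide; open, the fingers measure 114 mm over their backs; the gripper's body (76 mm by 85 mm) begins 54 mm behind the grasp point. The pads swing forward as they close: fully open they stand 13 mm farther back than shut.
Start: joints at [-1.256, 0.263, -0.048, 1.259, 0, 1.415], TCP at [237.666, -468.127, 218.078] pointing down, gripper open.
Joint ranges: [-2.65, 2.65], [-0.89, 1.7], [-1.18, 1.37], [-2.13, 2.11], [-1.35, 1.29], [-3.14, 3.14]. Speed limits (rad/s): [1.89, 1.89, 2.57, 2.79, 3.14, 3.14].

### API

Orientations are given as a unit quaternion [w, x, y, z].
In Python, from plant import bot gives the robot as it stands.
- The arm moves only by the tool carry_out, never from a script. Its argument "deltas" is a list of rows, each an object with "delta_pos": the shift along the tool's x, y, z in cm, a list of three; "angular": the turn, a rotation vector about the tool's x, y, z in rad, a list of three; "grip": the opening, from 0 (shut) to 1 (fully open). A call has 1 to 12 rows; each row is the pose to reach, as a shift and turn from the pose commanded when the call began, along the tool's axes at that moment; what a row does not reach only later rows make up. A row lasts 1/8 s, in which the tool goes at most 62.5 mm and 10.7 degrees, less where a joint would pass 70% of its speed; a pose out of reach is approached as far as the arm can. A call with a gripper value outside its range is refused whole. The fingers move at their own pace and stop on an object; "squeeze" is the grip in N (left out, the last holds). Time passes only in rows, so rows that repeat a pose let the fingers close. It gives the time, the measured TCP pose, the force, the opening and the grip force at its end, in the units of the state.
- bot.state(): the state, without advancing time (a new reading comes with each control period).
- bot.snapshot(name): name is "side" or "top"; returns the picture (384x512x3 uint8, red, green, blue); there is no depth.
- bot.camera_model(name): a dict with "camera_matrix" (3x3 intrinsics, pixels), "rvec" (rotation vector, rad) and "tvec" (3), from world to camera coordinates, as OpenCV has them. Camera axes: x right, y down, z forward; pixel columns grow to the right and rows downward; lengths in mm; the calibration is good to about 2 mm. A picture is of the moment at which its call begins. camera_model takes no time and is no camera call.
- bot.job_done(): hands the job in; it is judged then, once.
Trained networks look in the newest picture that a camera, given by its name, has taken for a name from the list of things; names that differ only in an ending like _2 or _b are one class to them, and where a whole thing is asked for, a point or a joint stands for the part that bears it (a point fixed in the world has none). Each returns a list of dicts, best first, with "conf" (0 to 1); they miss things now and then, are a little off and sometimes report something else, mostly with a low value. They report only what shows in the picture. A call takes as long as a camera call. They do not tell look-alikes from the thing itself.
- bot.spot_in(camera, label): "centre" ([x, y, z] in mm, in world coordinates, good to about 4 mm: the middle of the surface that is visible of it).
- bot.outline_of(camera, label): "pixels" (384x512 bool, what is visible of it).
The state is a dict: "time_s": time; "q": joint angles; "qd": joint speeds; "joint_efforts": joint torques, N m; "ee_pos": TCP position; "orientation": TCP orientation; "contact_force": force on the tool from outside, world axes, zero at the start; "torque": the same for the moment, N m; "grip_width": opening from 0.0 (shut) to 1.0 (fully open); "grasp_force": force on a finger pad.
Only numpy, scipy, OpenCV 4.12 (cv2) and the standard library are available. Lean on these libraries where they do the work, as an engineer would, in place of code of your own. Each camera call takes 0.05 s, during which the arm holds its last target. There are 200 camera calls.

## Working session

There is one attempt and no reset: what is moved stays moved. The work goes in short steps, Python scripts to look and compute and a tool call to move; the robot and the scene stay as the last step left them, time stands still between calls to the robot, and variables do not carry over. Pictures are saved under pics/ and viewed, at most 10 in all, crops included, and the job is handed in when it is done.

Besides the shell and the picture viewer there is one more tool, called by a JSON object that holds its "api" and its "payload", one argument or row to a line. carry_out: Moves the arm, as the interface text tells. Its arguments: {"type":"object","properties":{"deltas":{"type":"array","items":{"type":"object","properties":{"delta_pos":{"type":"array","items":{"type":"number"}},"angular":{"type":"array","items":{"type":"number"}},"grip":{"type":"number"}}}},"squeeze":{"type":"number"}},"required":["deltas"]}

```bash
mkdir -p pics; python3 - <<'E'
from plant import bot
import cv2,numpy as np
s=bot.state();print({k:np.round(v,3).tolist() for k,v in s.items()})
for c in("top","side"):
    im=bot.snapshot(c);cv2.imwrite(f"pics/{c}0.png",cv2.cvtColor(im,cv2.COLOR_RGB2BGR))
    m=bot.camera_model(c);print(c,{k:np.round(v,4).tolist() for k,v in m.items()})
    for l in("clamp_a","tray"):
        sp=bot.spot_in(c,l);print(c,l,[(np.round(d["centre"],0).tolist(),round(d["conf"],2)) for d in sp])
        for d in bot.outline_of(c,l):
            ys,xs=np.nonzero(d["pixels"]);print("  px",xs.mean().round(1),ys.mean().round(1),len(xs),round(d["conf"],2))
E
```

```text
{'time_s': 0.0, 'q': [-1.256, 0.264, -0.049, 1.259, 0.0, 1.416], 'qd': [-0.001, -0.0, -0.0, 0.0, 0.001, 0.0], 'joint_efforts': [-0.001, -63.762, 38.456, 0.014, -0.0, 0.0], 'ee_pos': [237.577, -467.846, 217.638], 'orientation': [-0.001, 0.973, 0.233, -0.0], 'contact_force': [-0.204, -0.706, 0.736], 'torque': [-0.063, 0.009, -0.059], 'grasp_force': 0.0, 'grip_width': 1.0}
top {'camera_matrix': [[415.9968, 0.0, 258.9009], [0.0, 415.9968, 192.2592], [0.0, 0.0, 1.0]], 'rvec': [2.1438, -2.171, 0.1438], 'tvec': [20.7115, 476.4278, 1017.7307]}
top clamp_a [([599.0, 103.0, 34.0], 0.78), ([431.0, 223.0, 33.0], 0.77), ([539.0, 13.0, 35.0], 0.74), ([512.0, -173.0, 41.0], 0.73), ([534.0, 173.0, 38.0], 0.68), ([377.0, 125.0, 36.0], 0.59)]
  px 259.8 166.2 267 0.8
  px 215.2 234.7 221 0.75
  px 331.1 176.5 235 0.72
  px 176.9 210.8 247 0.7
  px 196.6 169.1 272 0.64
  px 224.2 144.2 225 0.49
top tray [([512.0, -345.0, 7.0], 0.56)]
side {'camera_matrix': [[457.3212, 0.0, 253.6903], [0.0, 457.3212, 192.4972], [0.0, 0.0, 1.0]], 'rvec': [0.0227, -2.6933, 1.5509], 'tvec': [502.1763, 39.8562, 1241.277]}
side clamp_a [([375.0, 145.0, 32.0], 0.8), ([434.0, 237.0, 33.0], 0.79), ([538.0, 24.0, 29.0], 0.63), ([513.0, -153.0, 26.0], 0.57)]
  px 236.9 239.6 355 0.89
  px 239.4 204.7 288 0.82
  px 280.5 252.3 322 0.77
  px 303.8 228.5 262 0.6
  px 212.0 223.1 315 0.56
side tray [([513.0, -348.0, 6.0], 0.97)]
  px 254.3 151.7 1336 0.87
```

```bash
python3 - <<'E'
import cv2,numpy as np
t=cv2.imread("pics/top0.png")[120:260,150:360]; s=cv2.imread("pics/side0.png")[130:290,180:340]
a=cv2.resize(t,None,fx=3.7,fy=3.7,interpolation=cv2.INTER_CUBIC)
cv2.imwrite("pics/topc.png",a); cv2.imwrite("pics/sidec.png",cv2.resize(s,None,fx=3.7,fy=3.7,interpolation=cv2.INTER_CUBIC))
E
```

```text
(no output)
```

View pics/topc.png

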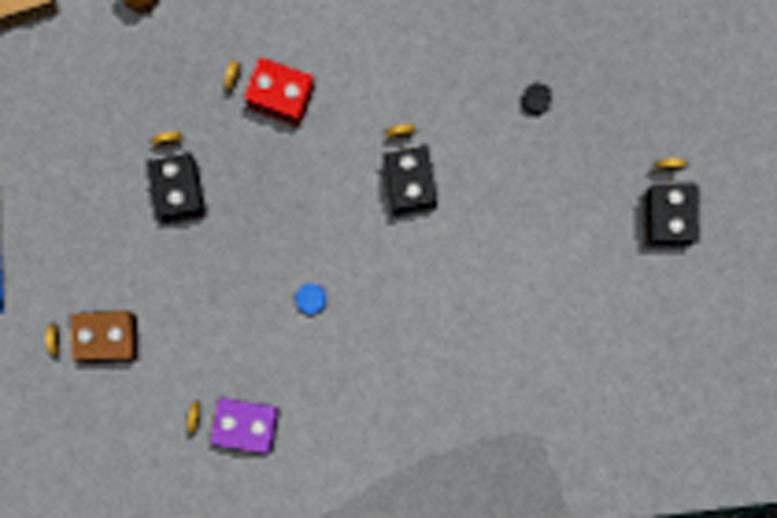

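View pics/sidec.png

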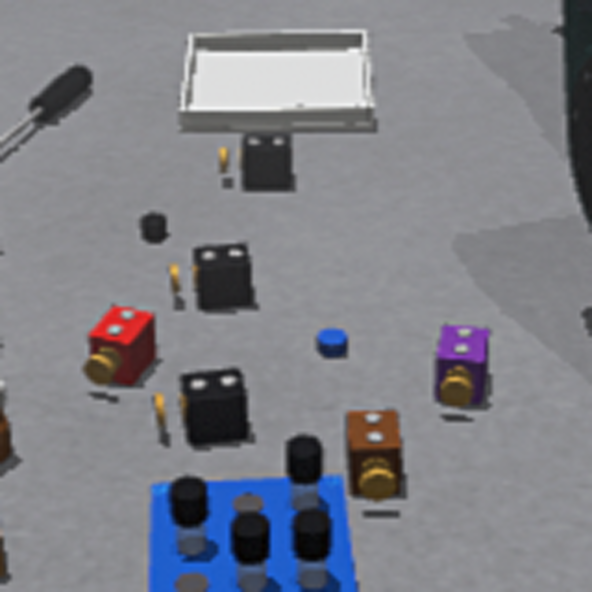

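View pics/top0.png

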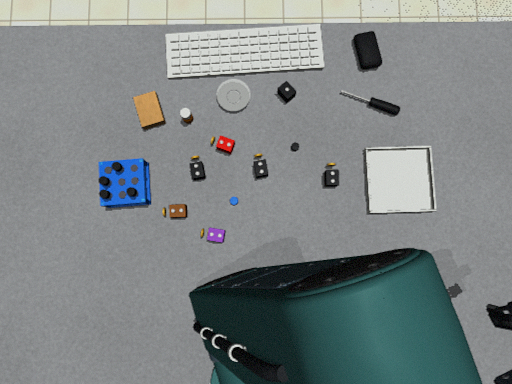

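Three candidates for the clamps are the black ones, at top pixels (197,169), (260,167) and (331,177). The red (226,145), brown (178,211) and purple (216,235) ones are look-alikes to leave alone. The pins of the black ones point to world +x. The tray is the white square at (400,180). The enlarged crop above confirms all of this.

```bash
cat > h.py <<'E'
import cv2,numpy as np
from plant import bot
def P(c):
    m=bot.camera_model(c);K=np.array(m["camera_matrix"]);R=cv2.Rodrigues(np.array(m["rvec"],float))[0]
    return K@np.c_[R,np.array(m["tvec"],float)]
def proj(c,X): h=P(c)@np.r_[X,1];return h[:2]/h[2]
def tri(a,b):
    h=cv2.triangulatePoints(P("top"),P("side"),np.array(a,float),np.array(b,float)).ravel();X=h[:3]/h[3]
    return X,np.linalg.norm(proj("top",X)-a)
def atz(c,p,z):
    M=P(c);A=np.c_[M[:,:2],-np.r_[p,1]];return np.linalg.solve(A,-(M[:,2]*z+M[:,3]))[:2]
def blobs(im,mask,win,w=None):
    x0,y0,x1,y1=map(int,win);k=np.zeros(mask.shape,np.uint8);k[y0:y1,x0:x1]=mask[y0:y1,x0:x1]
    n,l,s,c=cv2.connectedComponentsWithStats(k);return [(c[i].round(2).tolist(),int(s[i,4])) for i in range(1,n) if s[i,4]>=2]
E
python3 - <<'E'
from h import *
C=np.array([[534,178],[538,18],[512,-165]])
im={c:cv2.imread(f"pics/{c}0.png").astype(int) for c in("top","side")}
for X in C:
  r={}
  for c in im:
    u=proj(c,[*X,36]);b=im[c];f=b.astype(np.float32)
    gold=((b[...,2]-b[...,0])>45).astype(np.uint8)
    w=[u[0]-24,u[1]-22,u[0]+24,u[1]+22]
    dark=(b.max(2)<75).astype(np.uint8)
    white=((b.min(2)>115)).astype(np.uint8)
    # screws: bright within the filled dark block
    D=np.zeros_like(dark);n,l,s,cc=cv2.connectedComponentsWithStats(dark)
    k=[i for i in range(1,n) if 80<s[i,4]<600 and np.hypot(*(cc[i]-u))<16]
    hull=np.zeros_like(dark)
    for i in k:
        pts=np.argwhere(l==i)[:,::-1].astype(np.int32);cv2.fillConvexPoly(hull,cv2.convexHull(pts),1)
    print(X,c,u.round(1),"gold",blobs(b,gold,w),"screws",blobs(b,white&hull,w),"hull",blobs(b,hull,w))
E
python3 - <<'E'
from h import *
b={c:cv2.imread(f"pics/{c}0.png") for c in("top","side")}
bot.snapshot("top")
for d in bot.outline_of("top","tray")[:2]:
    ys,xs=np.nonzero(d["pixels"]);r=cv2.minAreaRect(np.c_[xs,ys].astype(np.float32));print(d["conf"],r)
    for p in cv2.boxPoints(r): print(atz("top",p,22).round(1))
    print("c",atz("top",r[0],22))
bot.snapshot("side")
for d in bot.outline_of("side","tray")[:1]:
    ys,xs=np.nonzero(d["pixels"]);h=cv2.approxPolyDP(cv2.convexHull(np.c_[xs,ys].astype(np.int32)),4,True)[:,0];print(h.tolist())
E
```

```text
[534 178] top [193.9 170.2] gold [([194.42, 156.68], 19)] screws [([195.5, 165.5], 12), ([196.8, 173.0], 10)] hull [([197.15, 170.85], 264)]
[534 178] side [237.9 234.6] gold [([216.03, 217.45], 58), ([213.75, 229.62], 16), ([222.69, 238.77], 13), ([229.0, 238.0], 3)] screws [([233.0, 233.5], 6), ([241.29, 232.43], 7), ([247.0, 242.0], 3)] hull [([237.79, 239.98], 355)]
[538  18] top [257.3 167.9] gold [([257.83, 154.56], 18)] screws [([259.5, 163.5], 12), ([261.2, 171.0], 10)] hull [([260.03, 169.02], 260)]
[538  18] side [240.  199.9] gold [([226.6, 203.1], 10), ([217.32, 216.49], 37)] screws [([236.0, 198.5], 6), ([243.0, 198.0], 3), ([248.0, 205.5], 2)] hull [([240.27, 204.75], 264)]
[ 512 -165] top [330.  177.2] gold [([330.56, 163.62], 16)] screws [([332.18, 172.82], 11), ([332.5, 180.5], 12)] hull [([330.2, 178.55], 284)]
[ 512 -165] side [251.9 168.7] gold [([239.75, 171.25], 8)] screws [([248.0, 168.0], 3), ([254.5, 168.0], 2)] hull [([251.74, 173.55], 210)]
0.87 ((399.5261535644531, 179.3628387451172), (66.1817398071289, 69.42267608642578), 88.26429748535156)
[ 591.2 -257.5]
[ 594.6 -437.1]
[ 423.5 -430.8]
[ 420.3 -254.8]
c [ 506.53368944 -344.96244469]
[[280, 162], [230, 165], [231, 142], [276, 138]]
```

```bash
python3 - <<'E'
from h import *
D=[([194.42,156.68],[222.7,238.8],[195.5,165.5],[233,233.5],[196.8,173],[241.3,232.4]),
([257.83,154.56],[226.6,203.1],[259.5,163.5],[236,198.5],[261.2,171],[243,198]),
([330.56,163.62],[239.75,171.25],[332.18,172.82],[248,168],[332.5,180.5],[254.5,168])]
for d in D:
  h,s1,s2=[tri(d[i],d[i+1]) for i in(0,2,4)]
  for n,(X,e) in zip("h12",(h,s1,s2)): print(n,X.round(1),round(e,2),end=" ")
  a,b=atz("top",d[2],37),atz("top",d[4],37)
  hd=atz("top",d[0],25);v=hd-(a+b)/2
  print("\n top@37 mid",((a+b)/2).round(1),"yaw screws",np.degrees(np.arctan2(*(a-b)[::-1])).round(1),"head",hd.round(1),"yaw",np.degrees(np.arctan2(v[1],v[0])).round(1),np.hypot(*v).round(1))
E
```

```text
h [571.2 178.7  24.3] 0.08 1 [546.  173.9  36.4] 0.02 2 [526.5 170.4  37.1] 0.05 
 top@37 mid [536.3 172.2] yaw screws 10.0 head [571.2 178.5] yaw 10.4 35.6
h [574.8  16.2  25.1] 0.01 1 [549.   12.3  37.1] 0.0 2 [530.2   8.2  36.2] 0.1 
 top@37 mid [539.4  10.3] yaw screws 11.8 head [574.8  16.2] yaw 9.5 35.9
h [ 549.2 -169.5   25.2] 0.12 1 [ 523.7 -171.    35.4] 0.18 2 [ 504.  -171.1   35.2] 0.15 
 top@37 mid [ 513.2 -170.7] yaw screws 0.3 head [ 549.  -169.6] yaw 1.8 35.8
```

Heads stand at about 25 mm and screw tops at 36–37 mm, which agrees with the text. I start with the nearest clamp, the right one at top pixel (331,177): grasp point (522,-170.5), axis yaw about 1°.

{"api": "carry_out", "payload": {
  "deltas": [
    {"delta_pos": [38.85, -13.6, 13.0], "angular": [0, 0, -1.117], "grip": 1},
    {"delta_pos": [38.85, -13.6, 13.0], "angular": [0, 0, -1.117], "grip": 1},
    {"delta_pos": [38.85, -13.6, 13.0], "angular": [0, 0, -1.117], "grip": 1},
    {"delta_pos": [38.85, -13.6, 13.0], "angular": [0, 0, -1.117], "grip": 1},
    {"delta_pos": [38.85, -13.6, 13.0], "angular": [0, 0, -1.117], "grip": 1},
    {"delta_pos": [38.85, -13.6, 13.0], "angular": [0, 0, -1.117], "grip": 1},
    {"delta_pos": [38.85, -13.6, 13.0], "angular": [0, 0, -1.117], "grip": 1},
    {"delta_pos": [38.85, -13.6, 13.0], "angular": [0, 0, -1.117], "grip": 1},
    {"delta_pos": [38.85, -13.6, 13.0], "angular": [0, 0, -1.117], "grip": 1},
    {"delta_pos": [38.85, -13.6, 13.0], "angular": [0, 0, -1.117], "grip": 1},
    {"delta_pos": [38.85, -13.6, 13.0], "angular": [0, 0, -1.117], "grip": 1},
    {"delta_pos": [38.85, -13.6, 13.0], "angular": [0, 0, -1.117], "grip": 1}
  ],
  "squeeze": 20
}}

```text
time_s: 2.2
ee_pos: [522.3, -171.5, 88.3]
orientation: [0.0, 0.702, 0.712, 0.0]
contact_force: [-0.3, 0.3, 0.2]
grip_width: 0.999
grasp_force: 0.0
```

```bash
cat >> h.py <<'E'
from scipy.spatial.transform import Rotation as Ro
def go(x,y,z,yawdeg):
    s=bot.state();R=Ro.from_quat(s["orientation"],scalar_first=True)
    a=np.radians(yawdeg);Y=np.array([np.cos(a),np.sin(a),0]);Z=np.array([0,0,-1.]);T=Ro.from_matrix(np.c_[np.cross(Y,Z),Y,Z])
    y0=R.as_matrix()[:,1];print("t",s["time_s"],"pos",np.round(s["ee_pos"],1),"yaw",np.degrees(np.arctan2(y0[1],y0[0])).round(2),"w",round(s["grip_width"]*85,1),"F",np.round(s["grasp_force"],1),np.round(s["contact_force"],1),
     "\ncm",(R.inv().apply(np.array([x,y,z])-s["ee_pos"])/10).round(2),"rad",(R.inv()*T).as_rotvec().round(3))
E
python3 -c "
from h import *
go(522.2,-170.5,24,1)"
```

```text
t 2.2 pos [ 522.3 -171.5   88.3] yaw 0.86 w 84.9 F 0.0 [-0.3  0.3  0.2] 
cm [ 0.11 -0.01  6.43] rad [ 0.     0.    -0.002]
```

{"api": "carry_out", "payload": {
  "deltas": [
    {"delta_pos": [0.1, 0, 3.0], "grip": 1},
    {"delta_pos": [0.1, 0, 5.0], "grip": 1},
    {"delta_pos": [0.1, 0, 6.4], "grip": 1},
    {"delta_pos": [0.1, 0, 6.4], "grip": 1},
    {"delta_pos": [0.1, 0, 6.4], "grip": 0.72},
    {"delta_pos": [0.1, 0, 6.4], "grip": 0.72},
    {"delta_pos": [0.1, 0, 6.4], "grip": 0.6},
    {"delta_pos": [0.1, 0, 6.4], "grip": 0.5},
    {"delta_pos": [0.1, 0, 6.4], "grip": 0.5},
    {"delta_pos": [0.1, 0, 6.4], "grip": 0.5},
    {"delta_pos": [0.1, 0, 6.4], "grip": 0.5},
    {"delta_pos": [0.1, 0, 6.4], "grip": 0.5}
  ],
  "squeeze": 20
}}

```text
schema error: expected keys delta_pos, angular, grip
```

```bash
python3 - <<'E'
from h import *
go(522.2,-170.5,24,1)
im=bot.snapshot("side")[120:220,200:330];cv2.imwrite("pics/side1.png",cv2.cvtColor(cv2.resize(im,None,fx=5,fy=5,interpolation=cv2.INTER_CUBIC),cv2.COLOR_RGB2BGR))
E
```

```text
t 2.2 pos [ 522.3 -171.5   88.3] yaw 0.86 w 84.9 F 0.0 [-0.3  0.3  0.2] 
cm [ 0.11 -0.01  6.43] rad [ 0.     0.    -0.002]
```

View pics/side1.png

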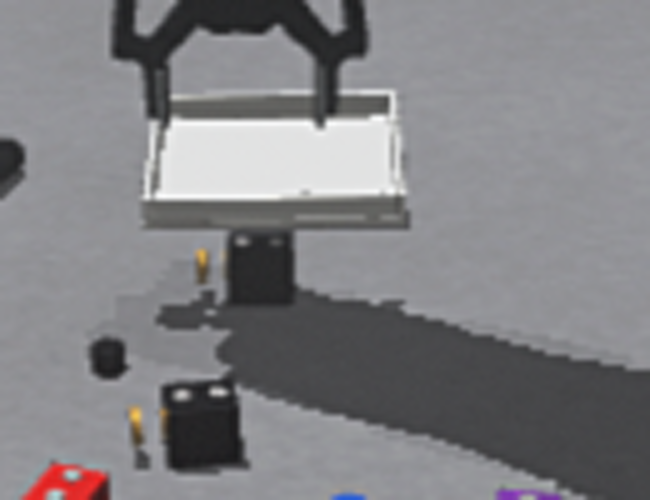

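The move was refused because a key was missing, so the open gripper is still hovering above the right clamp, between pin and block end. I resend it with "angular" included.

{"api": "carry_out", "payload": {
  "deltas": [
    {"delta_pos": [0.1, 0, 3.0], "angular": [0, 0, 0], "grip": 1},
    {"delta_pos": [0.1, 0, 5.0], "angular": [0, 0, 0], "grip": 1},
    {"delta_pos": [0.1, 0, 6.4], "angular": [0, 0, 0], "grip": 1},
    {"delta_pos": [0.1, 0, 6.4], "angular": [0, 0, 0], "grip": 1},
    {"delta_pos": [0.1, 0, 6.4], "angular": [0, 0, 0], "grip": 0.72},
    {"delta_pos": [0.1, 0, 6.4], "angular": [0, 0, 0], "grip": 0.72},
    {"delta_pos": [0.1, 0, 6.4], "angular": [0, 0, 0], "grip": 0.6},
    {"delta_pos": [0.1, 0, 6.4], "angular": [0, 0, 0], "grip": 0.5},
    {"delta_pos": [0.1, 0, 6.4], "angular": [0, 0, 0], "grip": 0.5},
    {"delta_pos": [0.1, 0, 6.4], "angular": [0, 0, 0], "grip": 0.5},
    {"delta_pos": [0.1, 0, 6.4], "angular": [0, 0, 0], "grip": 0.5},
    {"delta_pos": [0.1, 0, 6.4], "angular": [0, 0, 0], "grip": 0.5}
  ],
  "squeeze": 20
}}

```text
time_s: 3.75
ee_pos: [522.5, -170.0, 24.0]
orientation: [-0.0, 0.701, 0.713, -0.0]
contact_force: [0.0, 0.3, 0.2]
grip_width: 0.5
grasp_force: 0.0
```

```bash
python3 - <<'E'
from h import *
go(522.2,-170.5,24,1)
im=bot.snapshot("side")[120:220,200:330];cv2.imwrite("pics/side2.png",cv2.cvtColor(cv2.resize(im,None,fx=5,fy=5,interpolation=cv2.INTER_CUBIC),cv2.COLOR_RGB2BGR))
E
```

```text
t 3.75 pos [ 522.5 -170.    24. ] yaw 0.92 w 42.5 F 0.0 [0.  0.3 0.2] 
cm [-0.05 -0.03  0.  ] rad [-0.    -0.    -0.001]
```

View pics/side2.png

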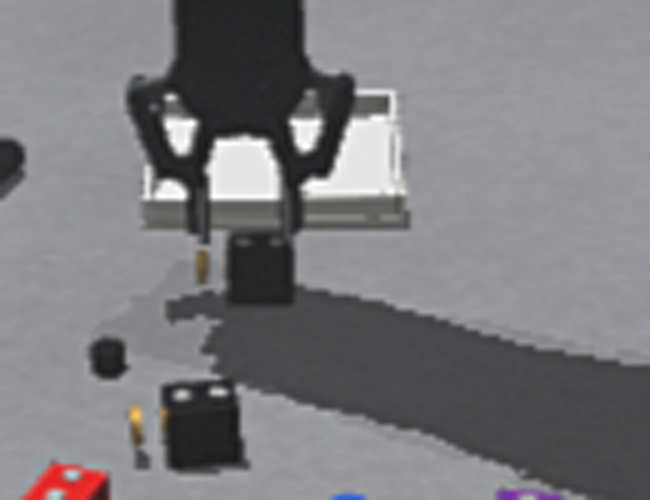

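The gripper closed on nothing. The fingertips (crop (205,238) and (288,232)) end behind or above the clamp, so I check where the tips project compared with the clamp.

```bash
python3 - <<'E'
from h import *
m={c:bot.camera_model(c) for c in("top","side")}
for c in m:
    R=cv2.Rodrigues(np.array(m[c]["rvec"],float))[0];print(c,"cam at",(-R.T@np.array(m[c]["tvec"])).round(0))
for X in([544,-170,5],[501,-170,5],[544,-170,24],[513,-170.7,0],[513,-170.7,36]): print(X,proj("side",X).round(1),proj("top",X).round(1))
print("tip px->", [atz("side",[241,168],z).round(0) for z in(5,18,40)])
im=bot.snapshot("top")[100:260,230:450];cv2.imwrite("pics/top2.png",cv2.cvtColor(cv2.resize(im,None,fx=3.5,fy=3.5,interpolation=cv2.INTER_CUBIC),cv2.COLOR_RGB2BGR))
E
```

```text
top cam at [ 343.   21. 1070.]
side cam at [ 457. 1068.  668.]
[544, -170, 5] [241.8 177. ] [329.5 167. ]
[501, -170, 5] [255.8 176.9] [330.  183.3]
[544, -170, 24] [241.6 171.5] [330.7 165.6]
[513, -170.7, 0] [251.9 178.3] [329.8 179.1]
[513, -170.7, 36] [251.6 167.9] [332.3 176.8]
tip px-> [array([ 550., -231.]), array([ 548., -205.]), array([ 545., -162.])]
```

View pics/top2.png

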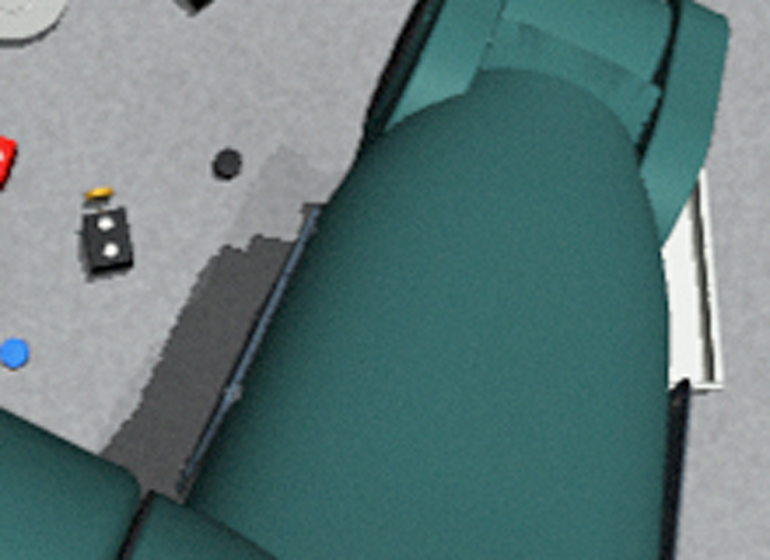

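```bash
python3 - <<'E'
from h import *
for X in([237,-468,218],[237,-468,199],[522,-171,88],[565,-171,82],[480,-171,82]): print(X,proj("top",X).round(1),proj("side",X).round(1))
im=bot.snapshot("side")[:,:,::-1].copy();cv2.imwrite("pics/s_now.png",im)
a=cv2.resize(im[155:185,225:275],(500,300),interpolation=cv2.INTER_NEAREST)
s0=cv2.imread("pics/side0.png");a2=cv2.resize(s0[155:185,225:275],(500,300),interpolation=cv2.INTER_NEAREST)
t0=cv2.imread("pics/top0.png")
b=cv2.resize(t0[280:384,432:512],(300,390));b=cv2.resize(t0[264:384,412:512],(250,300));c=cv2.resize(s0[20:140,290:390],(250,300))
cv2.imwrite("pics/cmp.png",np.vstack([np.hstack([a,b]),np.hstack([a2,c])]))
E
```

```text
[237, -468, 218] [501.4 295.8] [334.9  79.2]
[237, -468, 199] [496.  294.7] [334.5  84.8]
[522, -171, 88] [336.1 169.5] [248.2 152.3]
[565, -171, 82] [335.  152.5] [233.9 154.2]
[480, -171, 82] [336.3 187.2] [262.3 154. ]
```

View pics/cmp.png

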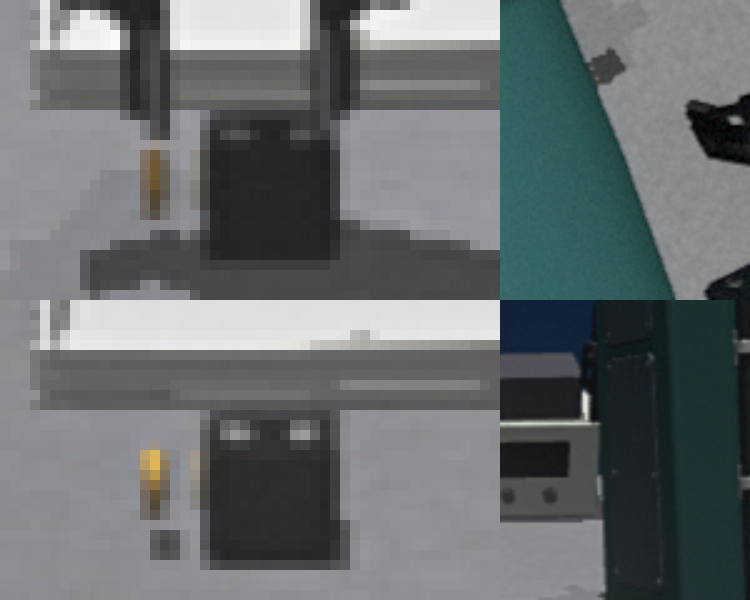

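The left finger ends at side pixel (241,169), and bench shows beside the pin head below it. So the real tips are about 30 mm higher than the nominal tool geometry says. The start picture from the top camera (finger at (490,306)) fits a height offset, not a sideways one. I reopen, go down 14 mm, which is safe under either reading, and look again.

{"api": "carry_out", "payload": {
  "deltas": [
    {"delta_pos": [0, 0, 0], "angular": [0, 0, 0], "grip": 1},
    {"delta_pos": [0, 0, 0], "angular": [0, 0, 0], "grip": 1},
    {"delta_pos": [0, 0, 0], "angular": [0, 0, 0], "grip": 1},
    {"delta_pos": [0, 0, 0], "angular": [0, 0, 0], "grip": 1},
    {"delta_pos": [0, 0, 0.7], "angular": [0, 0, 0], "grip": 1},
    {"delta_pos": [0, 0, 1.4], "angular": [0, 0, 0], "grip": 1},
    {"delta_pos": [0, 0, 1.4], "angular": [0, 0, 0], "grip": 1},
    {"delta_pos": [0, 0, 1.4], "angular": [0, 0, 0], "grip": 1}
  ],
  "squeeze": 20
}}

```text
time_s: 4.9
ee_pos: [522.5, -170.0, 10.0]
orientation: [-0.0, 0.701, 0.713, -0.0]
contact_force: [-0.6, -0.3, -0.2]
grip_width: 1.004
grasp_force: 0.0
```

```bash
python3 - <<'E'
from h import *
go(522.2,-170.5,24,1)
im=bot.snapshot("side")[:,:,::-1].copy();cv2.imwrite("pics/s3.png",im)
d=im.astype(int).max(2);s0=cv2.imread("pics/side0.png").astype(int).max(2)
print("now");print(d[160:184,222:278:2]);
for c in range(230,238): print(c,"now",d[156:184,c].tolist())
for X in([565,-170,4],[480,-170,4],[565,-170,34],[565,-230,4]): print(X,proj("side",X).round(1))
cv2.imwrite("pics/s3c.png",cv2.resize(im[150:190,220:285],(780,480),interpolation=cv2.INTER_CUBIC))
E
```

```text
t 4.9 pos [ 522.5 -170.    10. ] yaw 0.92 w 85.3 F 0.0 [-0.6 -0.3 -0.2] 
cm [-0.05 -0.03 -1.4 ] rad [-0.    -0.    -0.001]
now
[[153 152 151 130  64  76  55 114 110 114 114 115 115 114 115 114 112 108
  107 106 109  75  42  99 100  99  97 100]
 [151 152 153 128  62  68  47 101  96  98  98  96  97  97  97  96  96  97
   98  97 100  77  42  96  97  98 101  99]
 [150 152 154 128  66  68  54 104 103 103 103 102 102 101 100 101 101 100
  101 103 105  77  41 100 103 103 100 102]
 [151 151 153 131  60  68  56 104 103 101 109 109 108 109 108 106 105 103
  108 138 137  78  44 127 134 131  97 126]
 [153 154 152 155  61  67  54  96  95  88 102 113 117 116 118 117 117 107
  102 104 104  76  42  99 101 103  99 101]
 [156 155 153 131  70  58  53 100  97  96  97  98  96  92  91  91  91  90
   87  90  92  75  40  93  93  93  93  93]
 [154 155 152 154 112  56  61 158 155 154 160 157  83  63  62  63  61  62
   86 158 158  73  50 154 156 155 157 157]
 [154 154 154 157 114  80  61 157 154 157 159 157  57  60  42  40  58  50
   84 157 157  71  99 156 156 155 155 156]
 [152 152 154 156 154 127  59 155 156
[... 2335 characters left out ...]
143, 144, 79, 73, 76, 73, 72]
234 now [96, 99, 93, 95, 55, 47, 54, 56, 54, 53, 61, 61, 59, 81, 152, 154, 151, 141, 140, 140, 141, 142, 141, 78, 71, 75, 74, 69]
235 now [228, 231, 232, 229, 109, 92, 96, 96, 88, 93, 143, 144, 141, 141, 155, 152, 141, 139, 138, 140, 142, 144, 141, 78, 72, 75, 72, 76]
236 now [241, 237, 239, 246, 114, 101, 104, 104, 96, 100, 158, 157, 155, 152, 154, 154, 136, 138, 136, 142, 142, 143, 140, 77, 71, 73, 71, 83]
237 now [233, 231, 235, 241, 111, 98, 103, 103, 94, 97, 155, 155, 154, 153, 154, 147, 136, 140, 141, 144, 141, 143, 140, 77, 76, 78, 76, 130]
[565, -170, 4] [235.  177.3]
[480, -170, 4] [262.6 177.2]
[565, -170, 34] [234.6 168.7]
[565, -230, 4] [236.2 168.4]
```

View pics/s3c.png

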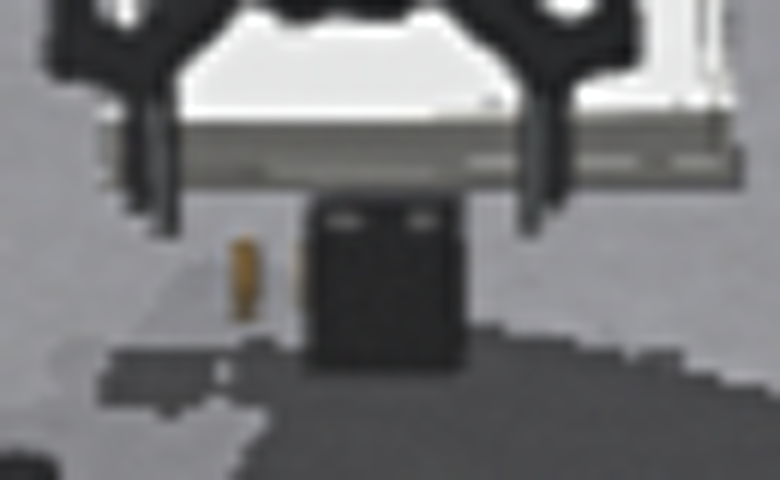

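Tips are at row 170, still well above the bench: there is no tip shadow at their feet and the arm's shadow falls in front. In x they straddle the clamp correctly, at columns 235 and 263. The real height offset is about +25 mm, so I go down another 14 mm and close lightly.

{"api": "carry_out", "payload": {
  "deltas": [
    {"delta_pos": [0, 0, 0.7], "angular": [0, 0, 0], "grip": 1},
    {"delta_pos": [0, 0, 1.4], "angular": [0, 0, 0], "grip": 1},
    {"delta_pos": [0, 0, 1.4], "angular": [0, 0, 0], "grip": 1},
    {"delta_pos": [0, 0, 1.4], "angular": [0, 0, 0], "grip": 0.72},
    {"delta_pos": [0, 0, 1.4], "angular": [0, 0, 0], "grip": 0.72},
    {"delta_pos": [0, 0, 1.4], "angular": [0, 0, 0], "grip": 0.5},
    {"delta_pos": [0, 0, 1.4], "angular": [0, 0, 0], "grip": 0.5},
    {"delta_pos": [0, 0, 1.4], "angular": [0, 0, 0], "grip": 0.5},
    {"delta_pos": [0, 0, 1.4], "angular": [0, 0, 0], "grip": 0.5},
    {"delta_pos": [0, 0, 1.4], "angular": [0, 0, 0], "grip": 0.5}
  ],
  "squeeze": 20
}}

```text
time_s: 6.2
ee_pos: [522.3, -170.1, -3.4]
orientation: [0.0, 0.701, 0.713, -0.0]
contact_force: [-4.2, -0.4, 8.4]
grip_width: 0.649
grasp_force: 19.5
```

```bash
python3 - <<'E'
from h import *
go(522.2,-170.5,24,1)
im=bot.snapshot("side")[:,:,::-1].copy();cv2.imwrite("pics/s4.png",im)
d=im.astype(int).max(2)
for c in range(234,266): print(c,d[160:186,c].tolist())
E
```

```text
t 6.2 pos [ 522.3 -170.1   -3.4] yaw 0.91 w 55.2 F 19.5 [-4.2 -0.4  8.4] 
cm [-0.04 -0.01 -2.74] rad [-0.     0.    -0.002]
234 [45, 44, 42, 47, 79, 102, 159, 158, 156, 157, 156, 156, 154, 144, 143, 141, 142, 142, 143, 79, 71, 73, 70, 82, 137, 142]
235 [43, 45, 45, 44, 50, 63, 95, 96, 94, 97, 117, 111, 105, 102, 141, 145, 143, 144, 139, 78, 71, 75, 79, 125, 141, 140]
236 [42, 44, 46, 47, 44, 41, 49, 47, 46, 48, 61, 56, 51, 59, 118, 144, 144, 145, 140, 79, 72, 73, 71, 98, 139, 141]
237 [45, 43, 45, 44, 45, 53, 58, 57, 56, 55, 55, 49, 46, 48, 85, 132, 142, 143, 143, 79, 71, 72, 78, 130, 143, 138]
238 [44, 42, 44, 41, 45, 72, 77, 75, 76, 78, 79, 77, 76, 76, 79, 94, 122, 144, 141, 80, 71, 72, 79, 145, 144, 141]
239 [43, 48, 47, 46, 43, 52, 63, 62, 59, 58, 56, 58, 60, 63, 61, 65, 112, 143, 98, 73, 73, 72, 79, 146, 145, 142]
240 [80, 98, 98, 96, 83, 92, 144, 146, 120, 114, 99, 105, 104, 97, 82, 68, 83, 141, 80, 72, 74, 75, 83, 145, 147, 142]
241 [109, 105, 106, 104, 90, 99, 161, 163, 154, 146, 108, 109, 93, 89, 82, 74, 88, 143, 79, 71, 76, 73, 75, 102, 140, 101]
242 [119, 100, 103, 109, 10
[... 2045 characters left out ...]
0 [44, 44, 44, 42, 45, 63, 59, 61, 66, 64, 66, 65, 62, 65, 113, 113, 146, 82, 72, 78, 79, 77, 76, 76, 78, 75]
261 [45, 43, 45, 43, 41, 44, 43, 42, 42, 40, 42, 41, 37, 62, 149, 152, 143, 77, 72, 76, 80, 77, 76, 75, 76, 74]
262 [43, 43, 42, 41, 44, 49, 67, 67, 67, 65, 64, 64, 69, 113, 160, 161, 144, 83, 71, 75, 77, 77, 75, 75, 77, 76]
263 [43, 42, 41, 51, 79, 87, 146, 151, 146, 145, 147, 145, 145, 147, 159, 159, 160, 133, 78, 73, 76, 76, 75, 76, 76, 76]
264 [42, 43, 49, 97, 101, 94, 159, 161, 155, 156, 157, 157, 158, 152, 158, 158, 162, 146, 78, 72, 75, 76, 77, 76, 76, 77]
265 [42, 41, 55, 132, 107, 95, 157, 156, 153, 153, 157, 155, 156, 153, 157, 156, 162, 147, 78, 72, 75, 77, 77, 77, 77, 77]
```

19.5 N at 55 mm, so the right clamp is good. I release it, go up and move to the middle one.

{"api": "carry_out", "payload": {
  "deltas": [
    {"delta_pos": [0, 0, 0], "angular": [0, 0, 0], "grip": 0.8},
    {"delta_pos": [0, 0, 0], "angular": [0, 0, 0], "grip": 1},
    {"delta_pos": [0, 0, 0], "angular": [0, 0, 0], "grip": 1},
    {"delta_pos": [0, 0, -5.5], "angular": [0, 0, 0], "grip": 1},
    {"delta_pos": [0, 0, -5.5], "angular": [0, 0, 0], "grip": 1},
    {"delta_pos": [18.2, 2.85, -5.5], "angular": [0, 0, -0.167], "grip": 1},
    {"delta_pos": [18.2, 2.85, -5.5], "angular": [0, 0, -0.167], "grip": 1},
    {"delta_pos": [18.2, 2.85, -5.5], "angular": [0, 0, -0.167], "grip": 1},
    {"delta_pos": [18.2, 2.85, -5.5], "angular": [0, 0, -0.167], "grip": 1},
    {"delta_pos": [18.2, 2.85, -5.5], "angular": [0, 0, -0.167], "grip": 1},
    {"delta_pos": [18.2, 2.85, -5.5], "angular": [0, 0, -0.167], "grip": 1}
  ],
  "squeeze": 20
}}

```text
time_s: 7.62
ee_pos: [547.9, 11.4, 50.9]
orientation: [-0.0, 0.64, 0.768, -0.0]
contact_force: [-0.6, -0.6, 0.2]
grip_width: 0.999
grasp_force: 0.0
```

```bash
python3 - <<'E'
from h import *
go(548.2,12,-4,10.5)
im=bot.snapshot("side")[:,:,::-1].copy();cv2.imwrite("pics/s5.png",im)
d=im.astype(int);
for X in([548.2+42,20,60],[507,4,60],[548,12,60]): print(proj("side",X).round(1))
E
```

```text
t 7.625 pos [547.9  11.4  50.9] yaw 10.4 w 84.9 F 0.0 [-0.6 -0.6  0.2] 
cm [0.06 0.04 5.49] rad [-0.     0.    -0.002]
[220.  192.7]
[251.5 189.5]
[236.  191.1]
```

{"api": "carry_out", "payload": {
  "deltas": [
    {"delta_pos": [0, 0, 3.0], "angular": [0, 0, 0], "grip": 1},
    {"delta_pos": [0, 0, 5.5], "angular": [0, 0, 0], "grip": 1},
    {"delta_pos": [0, 0, 5.5], "angular": [0, 0, 0], "grip": 1},
    {"delta_pos": [0, 0, 5.5], "angular": [0, 0, 0], "grip": 0.72},
    {"delta_pos": [0, 0, 5.5], "angular": [0, 0, 0], "grip": 0.72},
    {"delta_pos": [0, 0, 5.5], "angular": [0, 0, 0], "grip": 0.5},
    {"delta_pos": [0, 0, 5.5], "angular": [0, 0, 0], "grip": 0.5},
    {"delta_pos": [0, 0, 5.5], "angular": [0, 0, 0], "grip": 0.5},
    {"delta_pos": [0, 0, 5.5], "angular": [0, 0, 0], "grip": 0.5},
    {"delta_pos": [0, 0, 5.5], "angular": [0, 0, 0], "grip": 0.5}
  ],
  "squeeze": 20
}}

```text
time_s: 8.93
ee_pos: [548.2, 12.2, -2.7]
orientation: [0.001, 0.64, 0.769, 0.0]
contact_force: [-5.9, -2.0, 12.7]
grip_width: 0.65
grasp_force: 18.5
```

```bash
python3 - <<'E'
from h import *
go(548.2,12,-4,10.5)
im=bot.snapshot("side")[:,:,::-1].copy();cv2.imwrite("pics/s6.png",im)
cv2.imwrite("pics/s6c.png",cv2.resize(im[180:230,210:275],(780,600),interpolation=cv2.INTER_CUBIC))
E
```

```text
t 8.925 pos [548.2  12.2  -2.7] yaw 10.48 w 55.2 F 18.5 [-5.9 -2.  12.7] 
cm [-0.01 -0.01  0.13] rad [ 0.001  0.001 -0.   ]
```

The middle clamp also holds 55 mm at 18.5 N, so it is good too. On to the left one.

{"api": "carry_out", "payload": {
  "deltas": [
    {"delta_pos": [0, 0, 0], "angular": [0, 0, 0], "grip": 0.8},
    {"delta_pos": [0, 0, 0], "angular": [0, 0, 0], "grip": 1},
    {"delta_pos": [0, 0, 0], "angular": [0, 0, 0], "grip": 1},
    {"delta_pos": [0, 0, -5.5], "angular": [0, 0, 0], "grip": 1},
    {"delta_pos": [0, 0, -5.5], "angular": [0, 0, 0], "grip": 1},
    {"delta_pos": [15.95, 2.6, -5.5], "angular": [0, 0, 0], "grip": 1},
    {"delta_pos": [15.95, 2.6, -5.5], "angular": [0, 0, 0], "grip": 1},
    {"delta_pos": [15.95, 2.6, -5.5], "angular": [0, 0, 0], "grip": 1},
    {"delta_pos": [15.95, 2.6, -5.5], "angular": [0, 0, 0], "grip": 1},
    {"delta_pos": [15.95, 2.6, -5.5], "angular": [0, 0, 0], "grip": 1},
    {"delta_pos": [15.95, 2.6, -5.5], "angular": [0, 0, 0], "grip": 1}
  ],
  "squeeze": 20
}}

```text
time_s: 10.35
ee_pos: [544.6, 173.1, 50.9]
orientation: [-0.0, 0.64, 0.768, -0.0]
contact_force: [-0.7, -1.0, -0.1]
grip_width: 0.993
grasp_force: 0.0
```

```bash
python3 - <<'E'
from h import *
go(545.2,173.8,-4,10.2)
E
```

```text
t 10.35 pos [544.6 173.1  50.9] yaw 10.42 w 84.4 F 0.0 [-0.7 -1.  -0.1] 
cm [0.06 0.07 5.49] rad [-0.     0.     0.004]
```

{"api": "carry_out", "payload": {
  "deltas": [
    {"delta_pos": [0, 0.05, 3.0], "angular": [0, 0, 0], "grip": 1},
    {"delta_pos": [0, 0.05, 5.5], "angular": [0, 0, 0], "grip": 1},
    {"delta_pos": [0, 0.05, 5.5], "angular": [0, 0, 0], "grip": 1},
    {"delta_pos": [0, 0.05, 5.5], "angular": [0, 0, 0], "grip": 0.72},
    {"delta_pos": [0, 0.05, 5.5], "angular": [0, 0, 0], "grip": 0.72},
    {"delta_pos": [0, 0.05, 5.5], "angular": [0, 0, 0], "grip": 0.5},
    {"delta_pos": [0, 0.05, 5.5], "angular": [0, 0, 0], "grip": 0.5},
    {"delta_pos": [0, 0.05, 5.5], "angular": [0, 0, 0], "grip": 0.5},
    {"delta_pos": [0, 0.05, 5.5], "angular": [0, 0, 0], "grip": 0.5},
    {"delta_pos": [0, 0.05, 5.5], "angular": [0, 0, 0], "grip": 0.5}
  ],
  "squeeze": 20
}}

```text
time_s: 11.6
ee_pos: [544.8, 174.0, -2.9]
orientation: [0.0, 0.64, 0.769, -0.0]
contact_force: [-6.4, -1.8, 12.5]
grip_width: 0.535
grasp_force: 18.9
```

```bash
python3 - <<'E'
from h import *
go(545.2,173.8,-4,10.2)
im=bot.snapshot("side")[:,:,::-1].copy();cv2.imwrite("pics/s7.png",im)
cv2.imwrite("pics/s7c.png",cv2.resize(im[205:265,200:278],(780,600),interpolation=cv2.INTER_CUBIC))
E
```

```text
t 11.6 pos [544.8 174.   -2.9] yaw 10.49 w 45.5 F 18.9 [-6.4 -1.8 12.5] 
cm [-0.03  0.04  0.11] rad [0.    0.    0.005]
```

View pics/s7c.png

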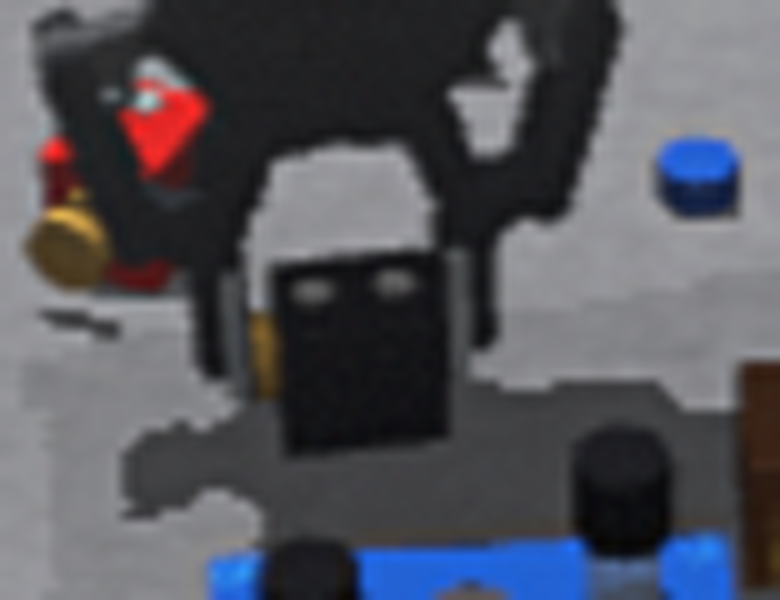

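18.9 N at 45.5 mm, with the pin head (260,350) flush against the block: the left clamp at top pixel (197,169) is the weak one. I lift it in this same grip.

{"api": "carry_out", "payload": {
  "deltas": [
    {"delta_pos": [0, 0, -0.5], "angular": [0, 0, 0], "grip": 0.5},
    {"delta_pos": [0, 0, -1.0], "angular": [0, 0, 0], "grip": 0.5},
    {"delta_pos": [0, 0, -2.0], "angular": [0, 0, 0], "grip": 0.5},
    {"delta_pos": [0, 0, -3.5], "angular": [0, 0, 0], "grip": 0.5},
    {"delta_pos": [0, 0, -5.0], "angular": [0, 0, 0], "grip": 0.5},
    {"delta_pos": [0, 0, -6.5], "angular": [0, 0, 0], "grip": 0.5},
    {"delta_pos": [0, 0, -8.0], "angular": [0, 0, 0], "grip": 0.5},
    {"delta_pos": [0, 0, -9.0], "angular": [0, 0, 0], "grip": 0.5},
    {"delta_pos": [0, 0, -9.0], "angular": [0, 0, 0], "grip": 0.5}
  ],
  "squeeze": 20
}}

```text
time_s: 12.78
ee_pos: [545.5, 174.2, 86.8]
orientation: [0.0, 0.64, 0.769, 0.0]
contact_force: [-0.3, -0.1, -2.3]
grip_width: 0.532
grasp_force: 21.6
```

```bash
python3 - <<'E'
from h import *
go(512,-346,86,0)
E
```

```text
t 12.775 pos [545.5 174.2  86.8] yaw 10.49 w 45.2 F 21.6 [-0.3 -0.1 -2.3] 
cm [-50.54 -12.76   0.06] rad [ 0.001 -0.     0.183]
```

{"api": "carry_out", "payload": {
  "deltas": [
    {"delta_pos": [-2.0, -0.5, 0], "angular": [0, 0, 0.01], "grip": 0.5},
    {"delta_pos": [-6.0, -1.5, 0], "angular": [0, 0, 0.02], "grip": 0.5},
    {"delta_pos": [-11.0, -2.8, 0], "angular": [0, 0, 0.04], "grip": 0.5},
    {"delta_pos": [-16.0, -4.0, 0], "angular": [0, 0, 0.06], "grip": 0.5},
    {"delta_pos": [-21.0, -5.3, 0], "angular": [0, 0, 0.08], "grip": 0.5},
    {"delta_pos": [-26.0, -6.6, 0], "angular": [0, 0, 0.1], "grip": 0.5},
    {"delta_pos": [-31.0, -7.8, 0], "angular": [0, 0, 0.12], "grip": 0.5},
    {"delta_pos": [-36.0, -9.1, 0], "angular": [0, 0, 0.14], "grip": 0.5},
    {"delta_pos": [-41.0, -10.4, 0], "angular": [0, 0, 0.16], "grip": 0.5},
    {"delta_pos": [-45.5, -11.5, 0], "angular": [0, 0, 0.18], "grip": 0.5},
    {"delta_pos": [-49.0, -12.4, 0], "angular": [0, 0, 0.183], "grip": 0.5},
    {"delta_pos": [-50.5, -12.75, 0], "angular": [0, 0, 0.183], "grip": 0.5}
  ],
  "squeeze": 20
}}

```text
time_s: 14.28
ee_pos: [510.3, -347.9, 85.3]
orientation: [-0.0, 0.708, 0.706, -0.0]
contact_force: [0.3, -0.0, -1.5]
grip_width: 0.532
grasp_force: 21.6
```

{"api": "carry_out", "payload": {
  "deltas": [
    {"delta_pos": [0, 0, 0], "angular": [0, 0, 0], "grip": 0.5},
    {"delta_pos": [0, 0, 0], "angular": [0, 0, 0], "grip": 0.5}
  ],
  "squeeze": 20
}}

```text
time_s: 14.52
ee_pos: [511.5, -344.5, 86.0]
orientation: [-0.0, 0.707, 0.707, 0.0]
contact_force: [-0.6, -1.1, -2.4]
grip_width: 0.528
grasp_force: 21.6
```

```bash
python3 - <<'E'
from h import *
go(512,-346,2,0)
im=bot.snapshot("side")[:,:,::-1].copy();cv2.imwrite("pics/s8.png",im)
for n,s in(("c",bot.spot_in("side","clamp_a")),("t",bot.spot_in("side","tray"))): print(n,[(np.round(d["centre"]).tolist(),round(d["conf"],2)) for d in s])
E
```

```text
t 14.525 pos [ 511.5 -344.5   86. ] yaw 0.04 w 44.9 F 21.6 [-0.6 -1.1 -2.4] 
cm [-0.15  0.06  8.4 ] rad [-0.    -0.001  0.001]
c [([377.0, 145.0, 32.0], 0.78), ([539.0, 22.0, 32.0], 0.71), ([510.0, -327.0, 110.0], 0.65), ([511.0, -154.0, 25.0], 0.64), ([432.0, 237.0, 29.0], 0.61), ([604.0, 113.0, 27.0], 0.57)]
t [([510.0, -350.0, 7.0], 0.82)]
```

{"api": "carry_out", "payload": {
  "deltas": [
    {"delta_pos": [0, 0, 1.0], "angular": [0, 0, 0], "grip": 0.5},
    {"delta_pos": [0, 0, 2.5], "angular": [0, 0, 0], "grip": 0.5},
    {"delta_pos": [0, 0, 4.0], "angular": [0, 0, 0], "grip": 0.5},
    {"delta_pos": [0, 0, 5.5], "angular": [0, 0, 0], "grip": 0.5},
    {"delta_pos": [0, 0, 6.5], "angular": [0, 0, 0], "grip": 0.5},
    {"delta_pos": [0, 0, 7.2], "angular": [0, 0, 0], "grip": 0.5},
    {"delta_pos": [0, 0, 7.7], "angular": [0, 0, 0], "grip": 0.5},
    {"delta_pos": [0, 0, 7.9], "angular": [0, 0, 0], "grip": 0.5},
    {"delta_pos": [0, 0, 7.9], "angular": [0, 0, 0], "grip": 0.5},
    {"delta_pos": [0, 0, 7.9], "angular": [0, 0, 0], "grip": 0.5}
  ],
  "squeeze": 20
}}

```text
time_s: 15.92
ee_pos: [511.8, -345.8, 7.4]
orientation: [0.0, 0.707, 0.707, 0.0]
contact_force: [0.1, -0.0, -1.9]
grip_width: 0.525
grasp_force: 21.6
```

{"api": "carry_out", "payload": {
  "deltas": [
    {"delta_pos": [0, 0, 0.1], "angular": [0, 0, 0], "grip": 0.5},
    {"delta_pos": [0, 0, 0.2], "angular": [0, 0, 0], "grip": 0.5},
    {"delta_pos": [0, 0, 0.2], "angular": [0, 0, 0], "grip": 0.5}
  ],
  "squeeze": 20
}}

```text
time_s: 16.3
ee_pos: [511.6, -345.6, 5.0]
orientation: [-0.0, 0.707, 0.707, -0.0]
contact_force: [0.6, -0.3, -2.0]
grip_width: 0.53
grasp_force: 21.6
```

{"api": "carry_out", "payload": {
  "deltas": [
    {"delta_pos": [0, 0, 0.1], "angular": [0, 0, 0], "grip": 0.5},
    {"delta_pos": [0, 0, 0.1], "angular": [0, 0, 0], "grip": 0.5},
    {"delta_pos": [0, 0, 0.1], "angular": [0, 0, 0], "grip": 0.5}
  ],
  "squeeze": 20
}}

```text
time_s: 16.68
ee_pos: [511.7, -345.7, 4.1]
orientation: [0.0, 0.707, 0.707, 0.0]
contact_force: [-0.6, -0.2, -1.7]
grip_width: 0.531
grasp_force: 21.6
```

{"api": "carry_out", "payload": {
  "deltas": [
    {"delta_pos": [0, 0, 0.1], "angular": [0, 0, 0], "grip": 0.5},
    {"delta_pos": [0, 0, 0.1], "angular": [0, 0, 0], "grip": 0.5},
    {"delta_pos": [0, 0, 0.1], "angular": [0, 0, 0], "grip": 0.5}
  ],
  "squeeze": 20
}}

```text
time_s: 17.05
ee_pos: [511.6, -345.7, 3.0]
orientation: [-0.0, 0.707, 0.707, -0.0]
contact_force: [0.3, -0.1, -2.2]
grip_width: 0.529
grasp_force: 21.6
```

{"api": "carry_out", "payload": {
  "deltas": [
    {"delta_pos": [0, 0, 0.1], "angular": [0, 0, 0], "grip": 0.5},
    {"delta_pos": [0, 0, 0.1], "angular": [0, 0, 0], "grip": 0.5},
    {"delta_pos": [0, 0, 0.1], "angular": [0, 0, 0], "grip": 0.5}
  ],
  "squeeze": 20
}}

```text
time_s: 17.42
ee_pos: [511.7, -345.7, 2.3]
orientation: [0.0, 0.707, 0.707, -0.0]
contact_force: [-1.5, 1.0, 6.2]
grip_width: 0.529
grasp_force: 24.0
```

Contact with the tray floor: +6 N at z = 2.3 mm, where it was expected. I release slowly, following down slightly because the pads swing back as they open.

{"api": "carry_out", "payload": {
  "deltas": [
    {"delta_pos": [0, 0, 0.05], "angular": [0, 0, 0], "grip": 0.57},
    {"delta_pos": [0, 0, 0.1], "angular": [0, 0, 0], "grip": 0.61},
    {"delta_pos": [0, 0, 0.15], "angular": [0, 0, 0], "grip": 0.65},
    {"delta_pos": [0, 0, 0.2], "angular": [0, 0, 0], "grip": 0.69},
    {"delta_pos": [0, 0, 0.2], "angular": [0, 0, 0], "grip": 0.74},
    {"delta_pos": [0, 0, 0.2], "angular": [0, 0, 0], "grip": 0.85},
    {"delta_pos": [0, 0, 0.2], "angular": [0, 0, 0], "grip": 1},
    {"delta_pos": [0, 0, 0.2], "angular": [0, 0, 0], "grip": 1},
    {"delta_pos": [0, 0, 0.2], "angular": [0, 0, 0], "grip": 1}
  ],
  "squeeze": 20
}}

```text
time_s: 18.55
ee_pos: [511.6, -345.6, 0.1]
orientation: [-0.0, 0.707, 0.707, -0.0]
contact_force: [-0.5, 0.1, 0.4]
grip_width: 0.999
grasp_force: 0.0
```

```bash
python3 - <<'E'
from h import *
go(512,-346,120,0)
im=bot.snapshot("side")[:,:,::-1].copy();cv2.imwrite("pics/s9.png",im)
E
```

```text
t 18.55 pos [ 5.116e+02 -3.456e+02  1.000e-01] yaw -0.0 w 84.9 F 0.0 [-0.5  0.1  0.4] 
cm [ -0.03   0.04 -11.99] rad [-0. -0. -0.]
```

Fully open with no contact force. I retract straight up, then back toward the start so the tray is visible.

{"api": "carry_out", "payload": {
  "deltas": [
    {"delta_pos": [0, 0, -1.5], "angular": [0, 0, 0], "grip": 1},
    {"delta_pos": [0, 0, -4], "angular": [0, 0, 0], "grip": 1},
    {"delta_pos": [0, 0, -9], "angular": [0, 0, 0], "grip": 1},
    {"delta_pos": [0, 0, -15], "angular": [0, 0, 0], "grip": 1},
    {"delta_pos": [0, -8, -18], "angular": [0, 0, 0], "grip": 1},
    {"delta_pos": [0, -20, -20], "angular": [0, 0, 0], "grip": 1},
    {"delta_pos": [0, -25, -20], "angular": [0, 0, 0], "grip": 1},
    {"delta_pos": [0, -25, -20], "angular": [0, 0, 0], "grip": 1},
    {"delta_pos": [0, -25, -20], "angular": [0, 0, 0], "grip": 1},
    {"delta_pos": [0, -25, -20], "angular": [0, 0, 0], "grip": 1}
  ],
  "squeeze": 20
}}

```text
time_s: 19.85
ee_pos: [261.7, -346.0, 200.9]
orientation: [0.001, 0.707, 0.707, -0.0]
contact_force: [-0.4, -0.6, 0.1]
grip_width: 0.998
grasp_force: 0.0
```

```bash
python3 - <<'E'
from h import *
s=bot.snapshot("side")[:,:,::-1];t=bot.snapshot("top")[:,:,::-1]
print({c:[(np.round(d["centre"]).tolist(),round(d["conf"],2)) for d in bot.spot_in(c,"clamp_a")] for c in("side","top")})
a=cv2.resize(s[125:245,190:320],(390,360),interpolation=cv2.INTER_CUBIC);b=cv2.resize(t[130:230,300:440],(400,286),interpolation=cv2.INTER_CUBIC)
b=cv2.copyMakeBorder(b,0,74,0,0,cv2.BORDER_CONSTANT);cv2.imwrite("pics/final.png",np.hstack([a,b]))
E
```

```text
{'side': [([434.0, 239.0, 32.0], 0.88), ([604.0, 115.0, 24.0], 0.87), ([375.0, 145.0, 28.0], 0.84), ([511.0, -155.0, 26.0], 0.74), ([537.0, 27.0, 28.0], 0.66), ([505.0, -332.0, 30.0], 0.61)], 'top': [([375.0, 124.0, 35.0], 0.72), ([503.0, -338.0, 44.0], 0.71), ([430.0, 223.0, 37.0], 0.6), ([601.0, 101.0, 35.0], 0.55), ([509.0, -173.0, 42.0], 0.54)]}
```

View pics/final.png

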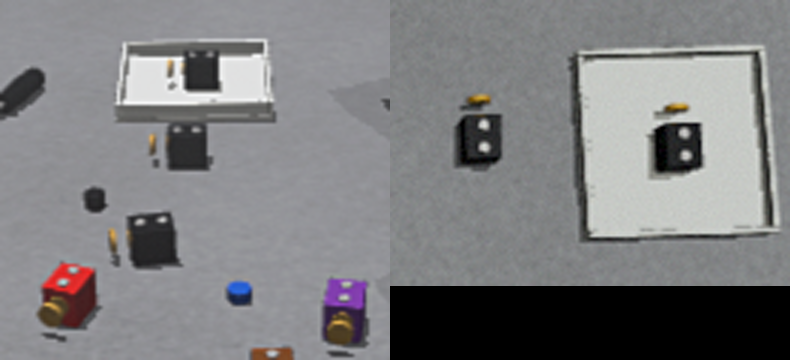

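The weak clamp stands upright in the middle of the tray (side crop (200,70), top crop (678,145)) with its pin sprung out. The two good clamps are upright in their places and the robot is clear.

```bash
python3 -c "
from plant import bot
print(bot.job_done())"
```

```text
the job is handed in; nothing more can be done
None
```

The weak clamp was the left one (top-camera pixel (197,169)): squeezed to about 20 N, the gripper's minimum, it closed to 45.5 mm against 55 mm for the two good ones, and it now stands upright on the tray floor, released, with the good clamps still upright in place and the job handed in.

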